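Start a wafer scan from the microscope's controls

ROBOT

A 6-joint arm with a two-finger parallel gripper is mounted at the origin on the work surface. World frame = base frame: x ahead of the robot, y to its left, z up, the work surface at z = 0. Lengths are in m, angles in rad, forces in N, time in s.
With the tool pointing down it reaches from about 0.25 to 0.725 m from the base axis. Payload 4 kg.
Tool frame: the origin (TCP) lies midway between the tips of the shut fingers; the grasp point (between the pads) lies bot.pinch_z behind it (bot.pinch_z is the distance from the TCP to the grasp point, in m); z points along the fingers, y is the line along which they close (so a half turn about z gives the same grasp; the last joint's range is limited). The gripper opens to 85 mm and grips with 20 to 120 N. Pads are 22 mm wide; open, the fingers measure 114 mm over their backs; the gripper's body (76 mm by 85 mm) begins 54 mm behind the grasp point. The pads swing forward as they close: fully open they stand 13 mm farther back than shut.
Start: joints at [-1.163, 0.241, 0.005, 1.335, 0, 1.571], TCP at [0.198, -0.459, 0.208] pointing down, gripper open.
Joint ranges: [-2.72, 2.72], [-1.05, 1.87], [-1.09, 1.28], [-1.99, 2.15], [-1.42, 1.44], [-3.14, 3.14]. Speed limits (rad/s): [2.79, 2.79, 3.14, 3.14, 3.14, 3.14].

INTERFACE

Orientations are given as a unit quaternion [x, y, z, w].
In Python, from workcell import bot gives the robot as it stands.
- The arm moves only by the shell command python3 jog.py 'ROWS'. ROWS is one flat JSON list of numbers that holds 1 to 10 rows one after another, with no inner brackets; each row has 7 numbers: a rotation vector rx, ry, rz in normalised numbers (1 is 2 rad), then dx, dy, dz in shares of 0.6 m (1.0 is 0.6 m), then the finger opening in m; each row is the pose to reach, as a shift and turn from the pose commanded when the command began, along the tool's axes at that moment; what a row does not reach only later rows make up. A row lasts 1/8 s, in which the tool goes at most 0.0625 m and 0.188 rad, less where a joint would pass 70% of its speed; a pose out of reach is approached as far as the arm can. The fingers move at their own pace and stop on an object; the grip force is fixed at half the most. Time passes only in rows, so rows that do not move let the fingers close. It prints the time, the measured TCP pose, the force, the opening and the grip force at its end. Shift and turn numbers lie between -1 and 1, and a call with a number outside is refused. Input that does not fit is refused with a message, and nothing moves.
- bot.get_obs(): the state, without advancing time (a new reading comes with each control period).
- bot.camera(name): name is "scene" or "side" or "wrist"; returns the picture (420x560x3 uint8, red, green, blue); there is no depth.
- bot.calibration(name): a dict with "mtx" (3x3 intrinsics, pixels), "R" (3x3) and "t" (3): a world point X has camera coordinates R X + t. Camera axes: x right, y down, z forward; pixel columns grow to the right and rows downward; lengths in m; the calibration is good to about 2 mm. A picture is of the moment at which its call begins: read the wrist's pose just before it. calibration takes no time and is no camera call; for the wrist camera it gives the pose at the moment of the call.
- bot.job_done(): hands the job in; it is judged then, once.
The state is a dict: "clock": time; "joint_pos": joint angles; "joint_vel": joint speeds; "tau": joint torques, N m; "eef_pos": TCP position; "tool_rot": TCP orientation; "ft_force": force on the tool from outside, world axes, zero at the start; "ft_torque": the same for the moment, N m; "grip_width": finger opening in m; "grasp_force": force on a finger pad.
Only numpy, scipy, OpenCV 4.12 (cv2) and the standard library are available. Lean on these libraries where they do the work, as an engineer would, in place of code of your own. Each camera call takes 0.05 s, during which the arm holds its last target. There are 200 camera calls.

TASK

Get the wafer microscope scanning: switch on its lamp supply by pressing the raised half of the big rocker fully down, then push the round mushroom plunger on the control pad all the way down so that it stays there and clamps the wafer, and last press the long bar key fully down for a moment and let it spring back. Keep strictly to that order, do not press the square key, and pick nothing up: the bottle, the wafer case and the wand stand stay standing where they are. Finish with the hand clear of everything.

Things in the scene. Friction and masses are not known exactly. Their poses are not given: they have to be found in the camera images.
- supply: Lamp supply: dark steel box 130 (its x) x 110 (its y) x 70 mm high, fixed to the bench, turned any way round. Origin: centre of its underside; z up. In the middle of its top a light metal bezel 74 x 46 mm, its top 76 mm above the bench, carries a grey V-shaped paddle rocker 60 mm long (along the box's x) and 34 mm wide.
- rocker (a joint): Angle of the paddle rocker (rad): 0 to 0.06 at the start = off (the half on the box's -x side slants up, its outer end about 10 mm higher than the pivot), 0.35 = fully on (that half lies level, the other half slants up). It moves stiffly, needing about 3.5 N at rocker_press, and stays where it is left; stops dead at 0.35.
- rocker_press (a point): Point to press on the rocker: on the top face of its -x half (the raised half while off), 21 mm from the pivot line, moving with it; about 91 mm above the bench when off, 84 mm when fully on. This half reaches 9 mm farther out.
- rocker_pivot (a point): Top of the rocker at its pivot line, the bottom of the V, 84 mm above the bench, above the middle of the supply.
- pad: Control pad: white slab 120 (its x) x 240 (its y) x 40 mm high, fixed to the bench. Origin: centre of its underside; z up. Three black controls stand on metal bezels (6 mm high) along its y, about 70 mm apart, in any order.
- plunger (a joint): Push of the round plunger (m): 0 to 0.002 at the start = out, 0.010 = fully in. It needs about 3 N, stays where it is pushed, and stops dead at 0.010.
- plunger_top (a point): Centre of the top face of the round mushroom plunger: black head 36 mm across on a thin steel stem over a round bezel 44 mm across; top 69 mm above the bench when fully out; travels 10 mm straight down.
- bar (a joint): Push of the long bar key (m): 0 = up, 0.006 = fully down. Spring: starts to move at about 1.2 N, fully down at about 4 N, returns when let go; stops dead at 0.006.
- bar_top (a point): Centre of the top face of the long bar key: black, 56 mm (pad's x) x 20 mm (pad's y), top 58 mm above the bench when up; travels 6 mm straight down.
- square (a joint): Push of the square key (m), same spring as the bar key: 0 = up, 0.006 = fully down. Not to be pressed.
- square_top (a point): Centre of the top face of the square key: black, 22 x 22 mm, top 58 mm above the bench when up. Leave alone.
- bottle: White round bottle 60 mm across, 140 mm tall, loose. Origin: centre of its underside; z along its axis.
- wafer_case: Closed round wafer case, white below and grey above, 96 mm across, 31 mm high with a small grip on its lid, loose. Origin: centre of its underside.
- wand_stand: Small stand: metal foot 50 x 50 mm with an upright black wand and a thin disc at its tip, 130 mm tall, loose. Origin: centre of its underside; z along the wand.

How it is judged:
On the way, in this order (a step that is already met when the one before it is completed fails the run):
1. the lamp rocker is switched on (value of joint rocker above 0.28 rad), for 0.1 s.
2. the plunger is pushed down and stays (value of joint rocker above 0.28 rad and value of joint plunger above 0.008 m), for 0.1 s.
3. the bar key is pressed down (all of step 2 and value of joint bar above 0.0045 m), for 0.1 s.
At the end, for the whole second after the job is handed in: Rocker on (over 0.28 of 0.35 rad), plunger in (over 8 of 10 mm), bar key and square key back up (within 1.5 mm), bottle, wafer case and wand stand at rest, upright within 0.2 rad and within 25 mm of their start, hand clear (all of step 2 and value of joint each of bar, square below 0.0015 m and distance of each of bottle, wafer_case, wand_stand from where it was at the start of the episode below 0.025 m and angle between each of bottle, wafer_case, wand_stand's own z axis and vertical below 0.2 rad and linear speed of each of bottle, wafer_case, wand_stand below 0.02 m/s); the robot touches nothing.
It fails at once if the square key is pressed (3 mm or more) (value of joint square above 0.003 m).
It fails at once if the plunger is pushed while the lamp is still off (value of joint plunger above 0.005 m and value of joint rocker below 0.28 rad).
It fails at once if the bar key is pressed before the lamp is on and the plunger is in (value of joint bar above 0.003 m and (value of joint rocker below 0.28 rad or value of joint plunger below 0.008 m)).
It fails at once if the bottle, wafer case or wand stand is shoved, tipped or lifted (distance of any of bottle, wafer_case, wand_stand from where it was at the start of the episode above 0.025 m or angle between any of bottle, wafer_case, wand_stand's own z axis and vertical above 0.3 rad).
It also fails if it takes over 56 s, if anything falls off the work surface, if the arm or the gripper's body presses on something with over 40 N, if the wrist force passes 120 N, or if a joint passes its speed limit or range.

## Working session

There is one attempt and no reset: what is moved stays moved. The work goes in short steps, Python scripts to look and compute and a shell command to move; the robot and the scene stay as the last step left them, time stands still between calls to the robot, and variables do not carry over. Pictures are saved under pics/ and viewed, at most 10 in all, crops included, and the job is handed in when it is done.

```bash
mkdir -p pics; ls
python3 - <<'E'
from workcell import bot
import cv2
o=bot.get_obs();print(o['clock'],o['eef_pos'],o['tool_rot'],o['grip_width'],bot.pinch_z)
for n in('scene','side'):
    cv2.imwrite(f'pics/{n}0.png',bot.camera(n)[:,:,::-1])
    c=bot.calibration(n);print(n,-c['R'].T@c['t'],c['R'][2],c['mtx'][0,0])
E
```

```text
jog.py
pics
workcell.py
0.0 [ 0.19802052 -0.45837564  0.20751864] [ 9.79283293e-01  2.02492360e-01 -2.22823200e-04 -1.01313613e-03] 0.08527859768095153 0.0187
scene [1.27544445 0.14683036 0.87898809] [-0.63563685 -0.15411957 -0.75644759] 434.0376529712042
side [ 0.48828438 -0.72334144  0.94412009] [ 0.10121968  0.63119469 -0.76899144] 420.7341021840158
```

View pics/scene0.png

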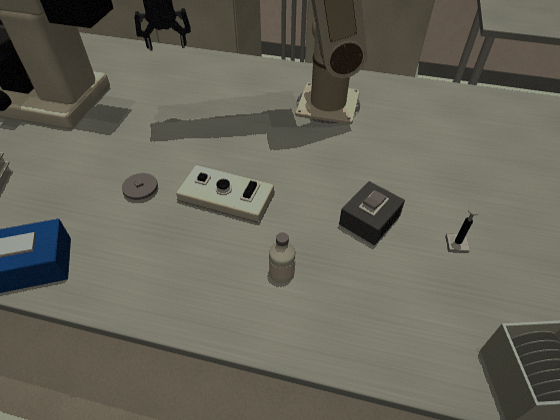

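View pics/side0.png

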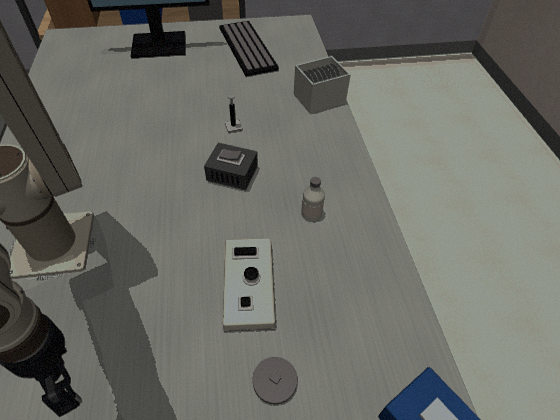

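The scene view shows the pad with the square key at (203,178), the plunger at (223,186) and the bar at (250,190). The supply is at (372,210), the bottle at (282,258), the case at (140,186) and the wand stand at (458,242). In the side view the bar is at (244,251), the plunger at (251,275), the square at (246,303) and the supply at (232,165). Next I'll enlarge the supply and measure.

```bash
cat > h.py <<'E'
import numpy as np,cv2
from workcell import bot
def ray(n,uv,z,c=None):
    c=c or bot.calibration(n)
    d=c['R'].T@np.linalg.solve(c['mtx'],np.array([*uv,1.]))
    o=-c['R'].T@c['t']
    return o+d*(z-o[2])/d[2]
def proj(n,X):
    c=bot.calibration(n);p=c['mtx']@(c['R']@np.asarray(X,float)+c['t']);return p[:2]/p[2]
def blobs(n,img,roi,lo,hi,amin=20):
    x0,y0,x1,y1=roi;g=cv2.cvtColor(img[y0:y1,x0:x1],cv2.COLOR_RGB2GRAY)
    m=cv2.inRange(g,lo,hi);k,_,s,c=cv2.connectedComponentsWithStats(m)
    return [(s[i,4],c[i]+[x0,y0],s[i,:4]+[x0,y0,0,0]) for i in range(1,k) if s[i,4]>=amin]
E
python3 - <<'E'
from h import *
I={n:cv2.imread(f'pics/{n}0.png')[:,:,::-1].copy() for n in('scene','side')}
for n,roi in(('scene',(190,165,265,202)),('side',(228,243,270,322))):
    for a,c,b in blobs(n,I[n],roi,0,45): print(n,a,c.round(1),b,ray(n,c,.056).round(4))
a=cv2.resize(I['scene'][175:250,330:415],None,fx=5,fy=5,interpolation=cv2.INTER_CUBIC)
b=cv2.resize(I['side'][135:195,195:270],None,fx=5,fy=5,interpolation=cv2.INTER_CUBIC)
o=np.zeros((380,800,3),np.uint8);o[:375,:425]=a;o[:300,425:800]=b
cv2.imwrite('pics/sup.png',np.clip(o[:,:,::-1]*1.6,0,255).astype(np.uint8))
for n,uv in(('scene',(282,277)),('scene',(140,188)),('scene',(458,246)),('side',(312,214)),('side',(275,382)),('side',(233,128))): print(n,uv,ray(n,uv,.005).round(3))
E
```

```text
scene 58 [202.  176.8] [198 173   9   9] [ 0.501  -0.2637  0.056 ]
scene 102 [222.7 184.1] [217 180  13  10] [ 0.5136 -0.2002  0.056 ]
scene 134 [249.6 189.3] [243 181  14  17] [ 0.5148 -0.1249  0.056 ]
side 167 [244.9 250.7] [234 247  22   9] [ 0.5106 -0.1287  0.056 ]
side 147 [250.7 273.1] [244 267  14  13] [ 0.5182 -0.1952  0.056 ]
side 87 [245.  301.4] [241 297   9  10] [ 0.4971 -0.268   0.056 ]
scene (282, 277) [0.727 0.016 0.005]
scene (140, 188) [ 0.538 -0.442  0.005]
scene (458, 246) [0.53  0.424 0.005]
side (312, 214) [0.715 0.005 0.005]
side (275, 382) [ 0.543 -0.44   0.005]
side (233, 128) [0.521 0.412 0.005]
```

View pics/sup.png

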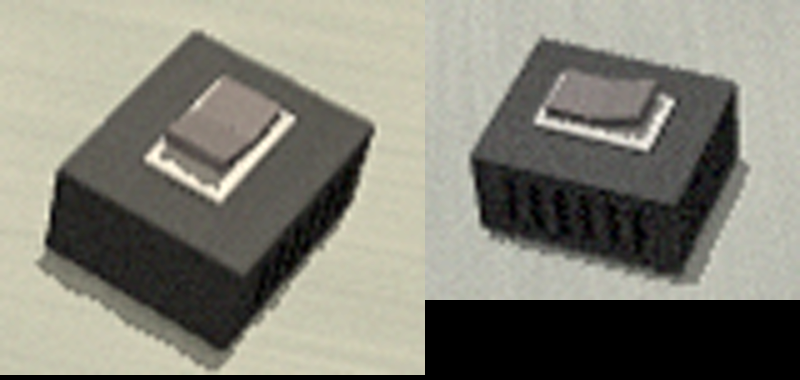

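The supply crop shows the paddle rocker. Its raised half is at the lower left in the scene view, crop (205,150), and on the right in the side view, crop (635,105), which is toward world +x. I'll cast the box's top corners onto z=0.07.

Run:
```python
from h import *
S={'scene':[((u)/5+330,v/5+175) for u,v in((195,32),(373,125),(243,275),(58,172))],
'side':[((u-425)/5+195,v/5+135) for u,v in((545,40),(737,85),(687,205),(473,155))]}
for n,P in S.items():
    W=np.array([ray(n,p,.07)[:2] for p in P]);print(n,W.round(4).tolist(),W.mean(0),[np.linalg.norm(W[i]-W[i-1]).round(3) for i in range(4)])
# bezel at .076, all corners
B={'scene':[(u/5+330,v/5+175) for u,v in((218,75),(296,112),(222,203),(147,155))],'side':[((u-425)/5+195,v/5+135) for u,v in((557,70),(677,98),(653,152),(535,122))]}
for n,P in B.items():
    W=np.array([ray(n,p,.076)[:2] for p in P]);print(n,W.round(4).tolist(),W.mean(0))
n='scene'
for n,c in(('scene',(222.7,184.1)),('side',(250.7,273.1))): print('plunger',ray(n,c,.066))
c=bot.calibration('wrist');o=bot.get_obs();print('wristcam',-c['R'].T@c['t']-o['eef_pos'],c['R'][2],c['mtx'][0,0])
```

```text
scene [[0.422, 0.1778], [0.4672, 0.2735], [0.5823, 0.2189], [0.5384, 0.1226]] [0.50247994 0.19819279] [np.float64(0.129), np.float64(0.106), np.float64(0.127), np.float64(0.106)]
side [[0.4705, 0.2676], [0.583, 0.2123], [0.5427, 0.1163], [0.4228, 0.173]] [0.5047629  0.19230203] [np.float64(0.106), np.float64(0.125), np.float64(0.104), np.float64(0.133)]
scene [[0.457, 0.1927], [0.4736, 0.234], [0.5444, 0.2039], [0.5217, 0.1642]] [0.49916896 0.19866864]
side [[0.4762, 0.233], [0.5455, 0.1993], [0.5271, 0.1557], [0.4605, 0.1897]] [0.50232313 0.19439362]
plunger [ 0.52293022 -0.19588799  0.066     ]
plunger [ 0.51789779 -0.2010105   0.066     ]
wristcam [0.0779736  0.03316402 0.16546058] [-0.30146361 -0.12781992 -0.94487129] 315.54958411295246
```

```bash
cat >> h.py <<'E'
from scipy.spatial.transform import Rotation as Rn
def go(X):
    o=bot.get_obs();R=Rn.from_quat(o['tool_rot']).as_matrix()
    print('at',np.round(o['eef_pos'],4),'tool delta',np.round(R.T@(np.array(X)-o['eef_pos']),4))
E
python3 - <<'E'
from h import *
d=np.array([.902,-.433]);C=np.array([.5035,.195])
for n,e in(('scene',[(193,146),(252,92)]),('side',[(655-425,100),(560-425,93)])):
    for u,v in e:
        p=(u/5+330,v/5+175) if n=='scene' else (u/5+195,v/5+135)
        print(n,[((ray(n,p,z)[:2]-C)@d).round(4) for z in(.084,.094)])
go([.5224,.1859,.13])
E
```

```text
scene [np.float64(0.0168), np.float64(0.0257)]
scene [np.float64(-0.0341), np.float64(-0.0246)]
side [np.float64(0.0275), np.float64(0.0316)]
side [np.float64(-0.028), np.float64(-0.0232)]
at [ 0.1981 -0.4584  0.2076] tool delta [ 0.5533 -0.4627  0.0785]
```

Units first: shifts go in shares of 0.6 m and turns go in shares of 2 rad. So 0.43 m / 0.6 = 0.7167, 0.405 m / 0.6 = 0.675.

```bash
python3 jog.py '[0,0,0,0.075,-0.0633,0,0,0,0,0,0.15,-0.1267,0,0,0,0,0,0.225,-0.19,0,0,0,0,0,0.3,-0.2533,0,0,0,0,0,0.375,-0.3167,0,0,0,0,0,0.45,-0.38,0,0,0,0,0,0.525,-0.4433,0,0,0,0,0,0.6,-0.5067,0,0,0,0,0,0.675,-0.57,0,0,0,0,0,0.7167,-0.6,0,0]'; python3 -c "
from h import *
go([.5224,.1859,.13])"
```

```text
clock: 1.35
eef_pos: [0.4507, 0.0447, 0.2079]
tool_rot: [0.979, 0.204, -0.0, -0.0]
ft_force: [-0.4, -0.9, -0.5]
grip_width: 0.0
grasp_force: 0.0
at [0.4507 0.0447 0.2079] tool delta [ 0.1222 -0.1008  0.0779]
```

In the tool's units: 0.122 m / 0.6 = 0.2033, 0.11 m / 0.6 = 0.1833.

```bash
python3 jog.py '[0,0,0,0.0667,-0.0567,0.0333,0,0,0,0,0.1333,-0.1133,0.0667,0,0,0,0,0.1833,-0.15,0.1,0,0,0,0,0.2033,-0.1683,0.13,0,0,0,0,0.2033,-0.1683,0.13,0,0,0,0,0.2033,-0.1683,0.13,0]'; python3 -c "
from h import *
go([.5224,.1859,.13])
I=bot.camera('wrist')
s=[bot.camera('scene')[150:250,310:430],bot.camera('side')[100:200,180:300]]
o=np.zeros((600,800,3),np.uint8);o[:420,:560]=I;o[:240,560:]=cv2.resize(s[0],(240,240));o[240:440,560:]=cv2.resize(s[1],(240,200))
cv2.imwrite('pics/w1.png',np.clip(o[:440,:,::-1]*1.5,0,255).astype(np.uint8))
print(proj('wrist',[.5224,.1859,.091]),proj('wrist',[.5035,.195,.084]),proj('wrist',bot.get_obs()['eef_pos']))"
```

```text
clock: 2.1
eef_pos: [0.5218, 0.182, 0.1308]
tool_rot: [0.979, 0.202, -0.0, 0.0]
ft_force: [-0.1, -0.1, 0.1]
grip_width: -0.0001
grasp_force: 0.0
at [0.5218 0.182  0.1308] tool delta [ 0.0021 -0.0033  0.0008]
[273.12931715 219.29348944] [251.95940348 233.04870822] [278.05357932 247.50914479]
```

View pics/w1.png

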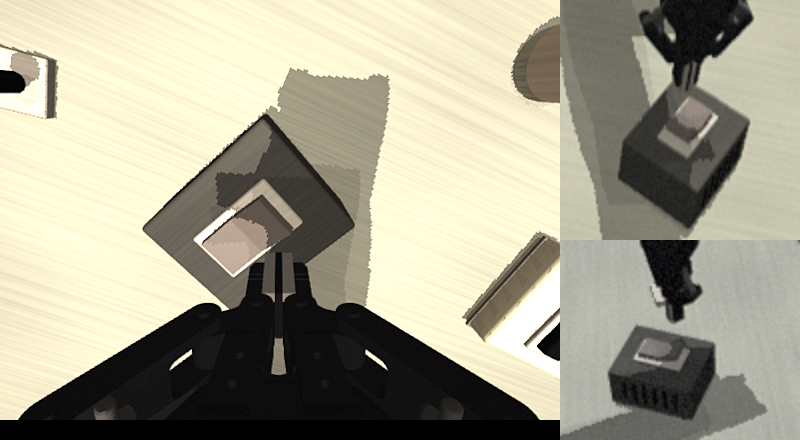

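The wrist view shows the bezel centred at about (249,228), close to the predicted (252,233). The shut fingertips sit over the raised half, so I can press.

In the tool's units: 0.047 m / 0.6 = 0.0783, 0.046 m / 0.6 = 0.0767.

```bash
python3 jog.py '[0,0,0,0.0033,-0.005,0.0333,0,0,0,0,0.0033,-0.005,0.0567,0,0,0,0,0.0033,-0.005,0.065,0,0,0,0,0.0033,-0.005,0.0717,0,0,0,0,0.0033,-0.005,0.0767,0,0,0,0,0.0033,-0.005,0.0783,0,0,0,0,0.0033,-0.005,0.0783,0]'
```

```text
clock: 3.12
eef_pos: [0.523, 0.1867, 0.0835]
tool_rot: [0.979, 0.203, 0.0, -0.0]
ft_force: [0.1, 0.0, -0.6]
grip_width: -0.0
grasp_force: 0.0
```

In the tool's units: 0.001 m / 0.6 = 0.0017.

```bash
python3 jog.py '[0,0,0,0,0,0.0017,0,0,0,0,0,0,0.0017,0]'; python3 jog.py '[0,0,0,0,0,0.0017,0,0,0,0,0,0,0.0017,0]'
```

```text
clock: 3.38
eef_pos: [0.5229, 0.1867, 0.0825]
tool_rot: [0.979, 0.202, 0.0, -0.0]
ft_force: [0.5, -0.2, -0.6]
grip_width: 0.0001
grasp_force: 0.0
clock: 3.62
eef_pos: [0.5228, 0.1866, 0.0813]
tool_rot: [0.979, 0.202, -0.0, 0.0]
ft_force: [0.2, 0.2, -0.6]
grip_width: -0.0001
grasp_force: 0.0
```

```bash
python3 -c "
from h import *
I=bot.camera('wrist')[130:330,130:380]
s=[bot.camera('scene')[165:255,320:420],bot.camera('side')[120:200,180:280]]
o=np.zeros((600,800,3),np.uint8);o[:320,:400]=cv2.resize(I,(400,320));o[:360,400:]=cv2.resize(s[0],(400,360));o[360:600,400:700]=cv2.resize(s[1],(300,240))
cv2.imwrite('pics/w2.png',np.clip(o[:,:,::-1]*1.5,0,255).astype(np.uint8))"
```

```text
(no output)
```

View pics/w2.png

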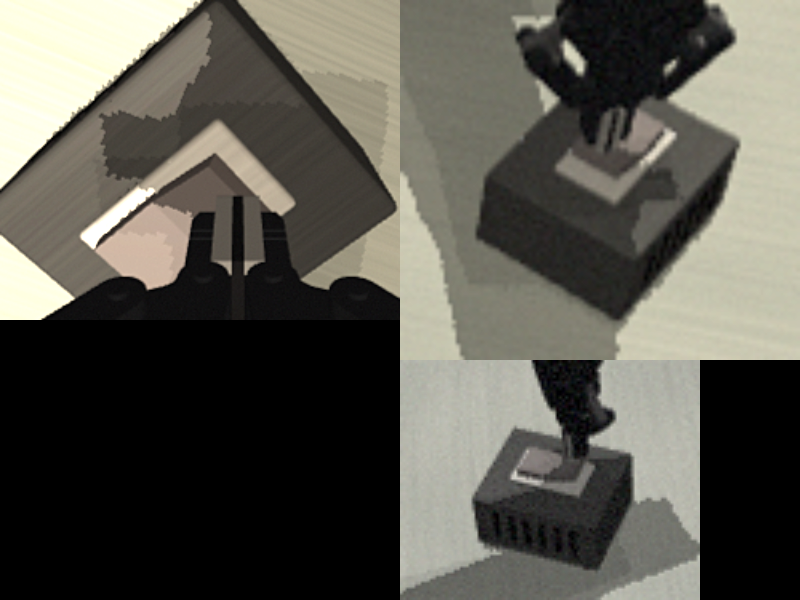

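The fingertips are on the rocker half next to the pivot's outer side, but there's no stop force yet. I'll go down in small steps.

In the tool's units: 0.001 m / 0.6 = 0.0017.

```bash
python3 jog.py '[0,0,0,0,0,0.0017,0,0,0,0,0,0,0.0017,0]'; python3 jog.py '[0,0,0,0,0,0.0017,0,0,0,0,0,0,0.0017,0]'| grep -E 'pos|force'
```

```text
clock: 4.03
eef_pos: [0.5228, 0.1866, 0.0803]
tool_rot: [0.979, 0.202, -0.0, 0.0]
ft_force: [0.4, -0.2, -0.8]
grip_width: 0.0001
grasp_force: 0.0
eef_pos: [0.5228, 0.1866, 0.0793]
ft_force: [-0.1, -0.3, 0.0]
grasp_force: 0.0
```

In the tool's units: -0.13 m / 0.6 = -0.2167, -0.12 m / 0.6 = -0.2.

```bash
python3 jog.py '[0,0,0,0,0,-0.05,0,0,0,0,-0.0833,0.0667,-0.1333,0,0,0,0,-0.1667,0.1333,-0.2,0,0,0,0,-0.2167,0.1667,-0.2,0,0,0,0,-0.2167,0.1667,-0.2,0,0,0,0,-0.2167,0.1667,-0.2,0]'| grep -E 'clock|pos|force'; python3 -c "
from h import *
I=bot.camera('wrist')
s=[bot.camera('scene')[175:250,330:415],bot.camera('side')[135:195,195:270]]
cv2.imwrite('pics/wr3.png',I[:,:,::-1])
o=np.zeros((600,800,3),np.uint8);o[:375,:425]=cv2.resize(s[0],(425,375));o[:300,425:]=cv2.resize(s[1],(375,300))
p=proj('wrist',[.5035,.195,.08]);print(p)
x=int(np.clip(p[0]-50,0,460));y=int(np.clip(p[1]-37,0,345));o[375:600,:300]=cv2.resize(I[y:y+75,x:x+100],(300,225))
cv2.imwrite('pics/w3.png',np.clip(o[:,:,::-1]*1.5,0,255).astype(np.uint8))"
```

```text
clock: 5.03
eef_pos: [0.4435, 0.0432, 0.1997]
ft_force: [0.9, 0.4, -0.5]
grasp_force: 0.0
[138.473473    54.39172714]
```

View pics/w3.png

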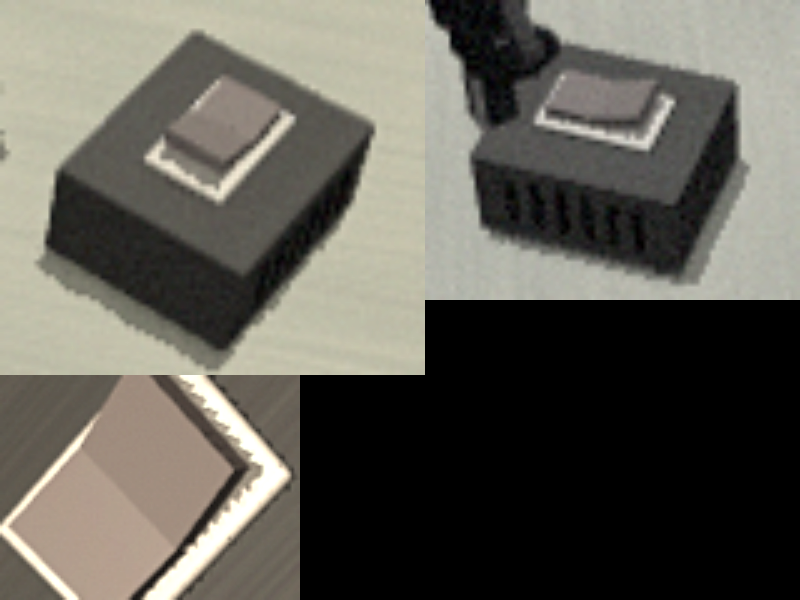

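```bash
python3 -c "
from h import *
for z in(.081,.091,.1): print(z,[proj(n,[.5228,.1866,z]).round(1) for n in('scene','side')])
for n in('scene','side'): print(n,proj(n,[.5035,.195,.084]),proj(n,[.5306,.182,.094]),proj(n,[.4764,.208,.084]))
p=proj('wrist',[.5035,.195,.08]);x=int(np.clip(p[0]-50,0,460));y=int(np.clip(p[1]-37,0,345))
print(x,y,[ray('wrist',(u/3+x,(v-375)/3+y),z).round(4) for u,v,z in((290,475,.076),(0,525,.076),(242,470,.094))])
print(p,proj('wrist',[.5224,.1859,.091]),bot.get_obs()['joint_pos'])
"
```

```text
0.081 [array([368.7, 206.6]), array([238.1, 157. ])]
0.091 [array([369.3, 203.9]), array([237.9, 154.5])]
0.1 [array([369.9, 201.4]), array([237.7, 152.2])]
scene [373.08960944 200.86363568] [367.24919413 205.01017531] [379.37699438 194.17667524]
side [231.26091568 154.86893988] [240.65771836 154.57948443] [221.78226768 152.68263287]
88 17 [array([0.5214, 0.1624, 0.076 ]), array([0.4769, 0.2331, 0.076 ]), array([0.5176, 0.1688, 0.094 ])]
[138.473473    54.39172714] [150.46168741  33.1881623 ] [ 9.90354721e-02  1.38795703e-01 -1.47100287e-01  1.28584909e+00
  2.47790020e-04  2.83141048e+00]
```

The rocker hasn't moved. The pictures put the real fingertips about 15–20 mm above the reported TCP, so they never reached it. I'll go back over the rocker and lower until I feel contact.

In the tool's units: 0.13 m / 0.6 = 0.2167, 0.12 m / 0.6 = 0.2.

```bash
python3 jog.py '[0,0,0,0.075,-0.0583,0,0,0,0,0,0.15,-0.1167,0.0333,0,0,0,0,0.2,-0.155,0.0833,0,0,0,0,0.2167,-0.1667,0.15,0,0,0,0,0.2167,-0.1667,0.1967,0,0,0,0,0.2167,-0.1667,0.2,0]'| grep -E 'clock|pos|force'; for i in 1; do python3 jog.py '[0,0,0,0,0,0.0033,0,0,0,0,0,0,0.005,0]'| grep -E 'pos|ft'; done;  python3 jog.py '[0,0,0,0,0,0.0033,0,0,0,0,0,0,0.005,0]'| grep -E 'pos|ft'; python3 -c "
from h import *
I=bot.camera('wrist')[150:330,160:400]
s=[bot.camera('scene')[165:255,320:420],bot.camera('side')[120:200,180:280]]
o=np.zeros((600,800,3),np.uint8);o[:300,:400]=cv2.resize(I,(400,300));o[:360,400:]=cv2.resize(s[0],(400,360));o[300:600,:375]=cv2.resize(s[1],(375,300))
cv2.imwrite('pics/w4.png',np.clip(o[:,:,::-1]*2.,0,255).astype(np.uint8))"
```

```text
clock: 5.92
eef_pos: [0.5203, 0.1871, 0.0758]
ft_force: [-0.1, 0.6, -0.5]
grasp_force: 0.0
eef_pos: [0.524, 0.1871, 0.0778]
ft_force: [0.3, 0.7, 0.4]
eef_pos: [0.5232, 0.1866, 0.0741]
ft_force: [-0.1, -1.0, -0.0]
```

View pics/w4.png

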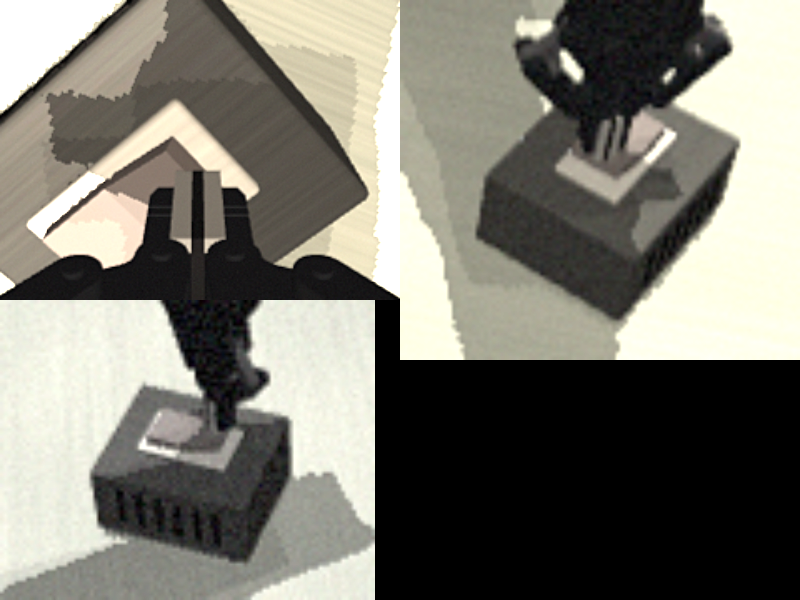

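The tips now appear at z≈0.09, still about 16 mm behind the reported TCP and just above the raised half. I'll keep lowering.

In the tool's units: 0.003 m / 0.6 = 0.005, 0.002 m / 0.6 = 0.0033.

```bash
python3 jog.py '[0,0,0,0,0,0.0033,0,0,0,0,0,0,0.005,0,0,0,0,0,0,0.005,0]'| grep -E 'pos|ft';  python3 jog.py '[0,0,0,0,0,0.0033,0,0,0,0,0,0,0.005,0,0,0,0,0,0,0.005,0]'| grep -E 'pos|ft'
```

```text
eef_pos: [0.5229, 0.1866, 0.0705]
ft_force: [0.3, -0.4, -0.2]
eef_pos: [0.5234, 0.1865, 0.0676]
ft_force: [0.6, -1.4, 2.3]
```

In the tool's units: 0.002 m / 0.6 = 0.0033, 0.001 m / 0.6 = 0.0017.

```bash
python3 jog.py '[0,0,0,0,0,0.0017,0,0,0,0,0,0,0.0033,0,0,0,0,0,0,0.0033,0]'| grep -E 'clock|pos|ft'
```

```text
clock: 7.7
eef_pos: [0.523, 0.1869, 0.0654]
ft_force: [1.2, -0.9, 3.5]
```

In the tool's units: 0.003 m / 0.6 = 0.005, 0.002 m / 0.6 = 0.0033.

```bash
python3 jog.py '[0,0,0,0,0,0.0017,0,0,0,0,0,0,0.0033,0,0,0,0,0,0,0.005,0,0,0,0,0,0,0.005,0]'| grep -E 'pos|ft'
```

```text
eef_pos: [0.5226, 0.1868, 0.0622]
ft_force: [2.3, -0.7, 2.5]
```

In the tool's units: 0.002 m / 0.6 = 0.0033, 0.001 m / 0.6 = 0.0017.

```bash
python3 jog.py '[0,0,0,0,0,0.0017,0,0,0,0,0,0,0.0033,0,0,0,0,0,0,0.0033,0]'| grep -E 'clock|pos|ft'
```

```text
clock: 8.57
eef_pos: [0.5227, 0.1868, 0.0611]
ft_force: [-0.6, -0.3, 7.5]
```

In the tool's units: 0.001 m / 0.6 = 0.0017.

```bash
python3 jog.py '[0,0,0,0,0,0.0017,0,0,0,0,0,0,0.0017,0,0,0,0,0,0,0.0017,0]'| grep -E 'clock|pos|ft'
```

```text
clock: 8.95
eef_pos: [0.5228, 0.1869, 0.0611]
ft_force: [-2.2, -0.9, 12.3]
```

Dead stop: the tip is at 0.084 when the reported z is 0.061, so the tip offset is +23 mm. Now I'll lift, move over the plunger and check the rocker.

In the tool's units: 0.353 m / 0.6 = 0.5883, -0.156 m / 0.6 = -0.26.

```bash
python3 jog.py '[0,0,0,0,0,-0.05,0,0,0,0,0,0,-0.1,0,0,0,0,-0.0383,0.0867,-0.1,0,0,0,0,-0.0767,0.1733,-0.1,0,0,0,0,-0.115,0.26,-0.1,0,0,0,0,-0.1533,0.3467,-0.1,0,0,0,0,-0.1917,0.4333,-0.1,0,0,0,0,-0.23,0.52,-0.1,0,0,0,0,-0.26,0.5883,-0.1,0,0,0,0,-0.26,0.5883,-0.1,0]'| grep -E 'clock|pos|ft'; python3 -c "
from h import *
go([.5204,-.1985,.1])
I=bot.camera('wrist');J=bot.camera('scene');K=bot.camera('side')
o=np.zeros((600,800,3),np.uint8);o[:420,:560]=I;o[:225,560:800]=cv2.resize(J[175:250,330:410],(240,225));o[225:425,560:800]=cv2.resize(K[225:335,210:342],(240,200));o[425:600,:250]=cv2.resize(J[150:220,170:270],(250,175))
cv2.imwrite('pics/w5.png',np.clip(o[:,:,::-1]*1.3,0,255).astype(np.uint8))
for X in ([.5204,-.1985,.069],[.5127,-.1268,.058],[.499,-.266,.058]):print(proj('wrist',X))"
```

```text
clock: 10.2
eef_pos: [0.5182, -0.2016, 0.1182]
ft_force: [0.2, 0.4, -0.0]
at [ 0.5182 -0.2016  0.1182] tool delta [ 0.0033 -0.002   0.0182]
[279.6211353  214.50802413]
[186.78199463 182.12980573]
[345.415058   263.04223375]
```

View pics/w5.png

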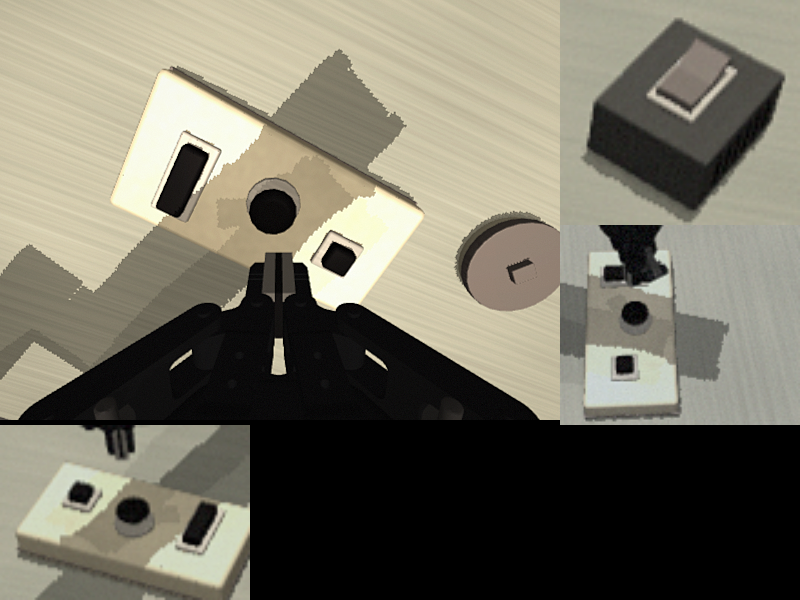

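The rocker is now on: its far half is raised. In the wrist view the plunger is at (273,212), the bar at (184,180) and the square at (337,257), a few pixels off the predictions. I'll compute the wrist-ray positions.

```bash
python3 -c "
from h import *
print(ray('wrist',(273,212),.069),ray('wrist',(184,181),.058),ray('wrist',(337,259),.055))
go([.5204,-.1985,.05])"
```

```text
[ 0.52027746 -0.19329532  0.069     ] [ 0.51270753 -0.1246396   0.058     ] [ 0.49829507 -0.25930247  0.055     ]
at [ 0.5187 -0.1981  0.1186] tool delta [0.0015 0.0011 0.0686]
```

In the tool's units: 0.079 m / 0.6 = 0.1317, 0.073 m / 0.6 = 0.1217.

```bash
python3 jog.py '[0,0,0,0.0025,0,0.05,0,0,0,0,0.0025,0,0.1,0,0,0,0,0.0025,0,0.1133,0,0,0,0,0.0025,0,0.1217,0,0,0,0,0.0025,0,0.1283,0,0,0,0,0.0025,0,0.1317,0,0,0,0,0.0025,0,0.1317,0]'| grep -E 'clock|pos|ft'
```

```text
clock: 11.22
eef_pos: [0.5218, -0.1987, 0.0412]
ft_force: [0.4, 1.2, 1.9]
```

In the tool's units: 0.002 m / 0.6 = 0.0033, 0.001 m / 0.6 = 0.0017.

```bash
python3 jog.py '[0,0,0,0,0,0.0017,0,0,0,0,0,0,0.0033,0,0,0,0,0,0,0.0033,0,0,0,0,0,0,0.0033,0]'| grep -E 'clock|pos|ft'
```

```text
clock: 11.72
eef_pos: [0.5215, -0.1989, 0.0386]
ft_force: [1.8, 1.9, 3.2]
```

In the tool's units: 0.002 m / 0.6 = 0.0033, 0.001 m / 0.6 = 0.0017.

```bash
python3 jog.py '[0,0,0,0,0,0.0017,0,0,0,0,0,0,0.0033,0,0,0,0,0,0,0.0033,0,0,0,0,0,0,0.0033,0]'| grep -E 'clock|pos|ft'
```

```text
clock: 12.22
eef_pos: [0.5209, -0.199, 0.0363]
ft_force: [2.5, -0.3, 2.9]
```

In the tool's units: 0.002 m / 0.6 = 0.0033, 0.001 m / 0.6 = 0.0017.

```bash
python3 jog.py '[0,0,0,0,0,0.0017,0,0,0,0,0,0,0.0033,0,0,0,0,0,0,0.0033,0,0,0,0,0,0,0.0033,0]'| grep -E 'clock|pos|ft'
```

```text
clock: 12.72
eef_pos: [0.521, -0.199, 0.036]
ft_force: [-1.8, 0.4, 11.5]
```

In the tool's units: -0.07 m / 0.6 = -0.1167, -0.05 m / 0.6 = -0.0833.

```bash
python3 jog.py '[0,0,0,0,0,-0.05,0,0,0,0,0,0,-0.0833,0,0,0,0,0.0183,-0.0583,-0.0833,0,0,0,0,0.0357,-0.1167,-0.0833,0,0,0,0,0.0357,-0.1167,-0.0833,0,0,0,0,0.0357,-0.1167,-0.0833,0,0,0,0,0.0357,-0.1167,-0.0833,0]'| grep -E 'clock|pos|ft'; python3 -c "
from h import *
go([.5127,-.126,.037])
I=bot.camera('wrist');J=bot.camera('scene');K=bot.camera('side')
o=np.zeros((420,800,3),np.uint8);o[:420,:560]=I;o[:210,560:800]=cv2.resize(J[150:220,190:270],(240,210));o[210:420,560:800]=cv2.resize(K[225:295,210:290],(240,210))
cv2.imwrite('pics/w6.png',np.clip(o[:,:,::-1]*1.3,0,255).astype(np.uint8))"
```

```text
clock: 13.6
eef_pos: [0.5127, -0.1268, 0.0841]
ft_force: [0.4, -0.6, 0.0]
at [ 0.5127 -0.1268  0.0841] tool delta [ 0.0003 -0.0007  0.0471]
```

View pics/w6.png

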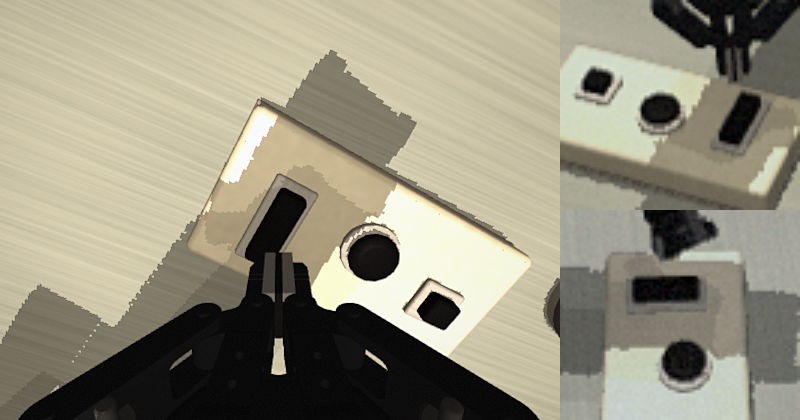

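The plunger head at (374,255) now sits low on its bezel, and the bar at (277,225) lies just ahead of the fingertips. I'll press the bar.

In the tool's units: 0.055 m / 0.6 = 0.0917, 0.054 m / 0.6 = 0.09.

```bash
python3 jog.py '[0,0,0,0,0,0.05,0,0,0,0,0,0,0.075,0,0,0,0,0,0,0.0817,0,0,0,0,0,0,0.0867,0,0,0,0,0,0,0.09,0,0,0,0,0,0,0.0917,0,0,0,0,0,0,0.0917,0]'| grep -E 'clock|pos|ft'
```

```text
clock: 14.62
eef_pos: [0.5131, -0.1261, 0.0299]
ft_force: [-1.7, -0.2, 2.9]
```

In the tool's units: 0.002 m / 0.6 = 0.0033, 0.001 m / 0.6 = 0.0017.

```bash
python3 jog.py '[0,0,0,0,0,0.0017,0,0,0,0,0,0,0.0033,0,0,0,0,0,0,0.0033,0,0,0,0,0,0,0.0033,0]'| grep -E 'clock|pos|ft'
```

```text
clock: 15.12
eef_pos: [0.5132, -0.1261, 0.029]
ft_force: [-5.2, 0.3, 13.2]
```

The bar hit its dead stop at 13 N. Now I'll lift clear.

In the tool's units: -0.17 m / 0.6 = -0.2833, -0.14 m / 0.6 = -0.2333.

```bash
python3 jog.py '[0,0,0,0,0,-0.05,0,0,0,0,0,0,-0.1333,0,0,0,0,0,0,-0.2333,0,0,0,0,0,0,-0.2833,0,0,0,0,0,0,-0.2833,0,0,0,0,0,0,-0.2833,0,0,0,0,0,0,-0.2833,0]'| grep -E 'clock|pos|ft'; python3 -c "
from h import *
I=bot.camera('scene');J=bot.camera('side')
o=np.hstack([cv2.resize(I[130:290,110:490],(800,337))]);p=cv2.resize(J[90:420,190:340],(120,263));q=np.zeros((600,800,3),np.uint8);q[:337]=o;q[337:,:120]=p;q[337:,130:480]=cv2.resize(J[235:315,200:307],(350,263))
cv2.imwrite('pics/w7.png',np.clip(q[:,:,::-1]*1.3,0,255).astype(np.uint8))"
```

```text
clock: 16.0
eef_pos: [0.5119, -0.1256, 0.1955]
ft_force: [-0.5, -0.6, -0.3]
```

View pics/w7.png

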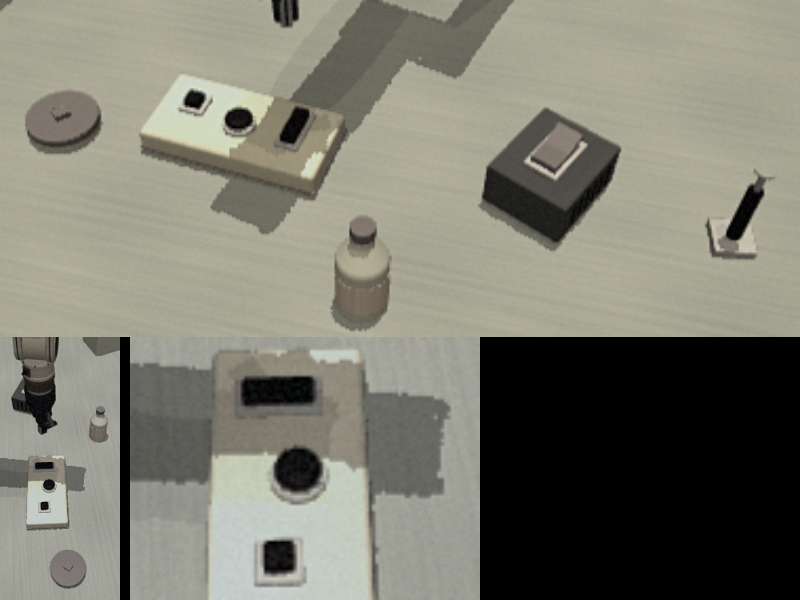

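The rocker is on (paddle at (557,147)), the plunger is down (239,120), the bar is back up (296,127), all three loose objects are in place and the hand is clear.

```bash
python3 -c "
from workcell import bot
print(bot.job_done())"
```

```text
the job is handed in; nothing more can be done
None
```

I switched the lamp rocker on, pushed the plunger fully in, then pressed the bar key and let it spring back; each reached its dead stop, nothing else was touched, the hand is clear, and the job is handed in (no verdict came back).

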